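# Sort the labware into its carriers after the plate run

### The arm

A 6-joint arm with a two-finger parallel gripper is mounted at the origin on a cart in front of the work surface, level with it; the furniture and walls round the work are solid. World frame = base frame: x ahead of the robot, y to its left, z up, the work surface at z = 0. Lengths are in m, angles in rad, forces in N, time in s.
With the tool pointing down it reaches from about 0.425 to 0.925 m from the base axis. Payload 12.5 kg.
Tool frame: the origin (TCP) lies midway between the tips of the shut fingers; the grasp point (between the pads) lies 19 mm behind it; z points along the fingers, y is the line along which they close (so a half turn about z gives the same grasp; the last joint's range is limited). The gripper opens to 85 mm and grips with 20 to 120 N. Pads are 22 mm wide; open, the fingers measure 114 mm over their backs; the gripper's body (76 mm by 85 mm) begins 54 mm behind the grasp point. The pads swing forward as they close: fully open they stand 13 mm farther back than shut.
Start: joints at [-1.377, 0.491, 1.559, -0, 1.092, -0.106], TCP at [0.185, -0.597, 0.231] pointing down, gripper open.
Joint ranges: [-3.1, 3.1], [-0.84, 2.19], [0.05, 2.79], [-1.13, 4.28], [0.06, 2.93], [-2.69, 2.69]. Speed limits (rad/s): [2.22, 2.22, 2.79, 3.14, 3.14, 3.14].

### API

Orientations are given as a unit quaternion [x, y, z, w].
In Python, from plant import monitor, grab_frame, order, nets gives the robot as it stands.
- The arm moves only by the tool arm_command, never from a script. Its argument "plan" is a list that holds one entry, the list of rows, each a list of 7 numbers: the turn, a rotation vector about the tool's x, y, z in units of 5 degrees (1.0 is 5 degrees), then the shift along the tool's x, y, z in units of 40 mm (1.0 is 40 mm), then the finger opening in mm, from 0 to 85.4. A call has 1 to 5 rows; each row shifts and turns the commanded pose from where the row before left it, along the tool's axes as they then stand; what a row does not reach is not made up. A row lasts 1/12 s, in which the tool goes at most 41.7 mm and 7.16 degrees, less where a joint would pass 70% of its speed; a pose out of reach is approached as far as the arm can. A call is refused whole if a number of a shift passes 1 or a number of a turn 1, either way. A call with a gripper value outside its range is refused whole. The fingers move at their own pace and stop on an object; "force" is the grip in N (left out, the last holds). Time passes only in rows, so rows that do not move let the fingers close. It gives the time, the measured TCP pose, the force, the opening and the grip force at its end, in the units of the state.
- monitor.observe(): the state, without advancing time (a new reading comes with each control period).
- grab_frame(name): name is "side" or "top"; returns a dict with "pixels" (480x640x3 uint8, red, green, blue), "z_map" (480x640 float32, m along the optical axis (not along the pixel's ray), 0 where there is no reading), "vfov" (degrees; the focal length in pixels is half the picture's height over the tangent of half this angle, whatever the lens; pixels are square), "cx", "cy" (the principal point, pixels), "R" (3x3) and "t" (3): a world point X has camera coordinates R X + t. Camera axes: x right, y down, z forward; pixel columns grow to the right and rows downward; lengths in m; the calibration is good to about 2 mm. A picture is of the moment at which its call begins.
- order.close_job(): hands the job in; it is judged then, once.
Trained networks look in the newest picture that a camera, given by its name, has taken for a name from the list of things; names that differ only in an ending like _2 or _b are one class to them, and where a whole thing is asked for, a point or a joint stands for the part that bears it (a point fixed in the world has none). Each returns a list of dicts, best first, with "score" (0 to 1); they miss things now and then, are a little off and sometimes report something else, mostly with a low value. They report only what shows in the picture. A call takes as long as a camera call. They do not tell look-alikes from the thing itself.
- nets.boxes_of(camera, query): "point" ([column, row] in pixels, amid what is visible of it).
- nets.spot_point(camera, query): "point" ([column, row] in pixels: a listed point, or the origin of a listed thing).
The state is a dict: "t": time; "joint_pos": joint angles; "joint_velocities": joint speeds; "joint_torque": joint torques, N m; "ee_pos": TCP position; "eef_rot": TCP orientation; "wrist_force": force on the tool from outside, world axes, zero at the start; "wrist_torque": the same for the moment, N m; "width": opening from 0.0 (shut) to 1.0 (fully open); "gripper_force": force on a finger pad.
Only numpy, scipy, OpenCV 4.12 (cv2) and the standard library are available. Lean on these libraries where they do the work, as an engineer would, in place of code of your own. Each camera call takes 0.05 s, during which the arm holds its last target. There are 200 camera calls.

### The job

The prep is done, so sort what is left on the bench into its carriers: both amber vials into the pockets of the green metal block, the blue-capped tube into the free hole of the blue tube rack, and the two petri dishes as one stack between the posts of the dish rack, the one with the red sticker at the bottom and the one with the green sticker, which is read first, on top. Each must stand upright or lie flat, fully down in its place, and it is glass and culture, so set everything down rather than dropping it. Leave the orange-capped tube standing in the rack.

Things in the scene. Friction and masses are not known exactly. Their poses are not given: they have to be found in the camera images.
- tube_blue: 50 ml screw-cap tube with a dark blue cap, standing by itself in the work area (not the pair at the far edge of the bench, which are scenery). Grip it by the clear barrel, 28 mm in diameter (skirt and barrel, height 0 to 103 mm); the cap on top is 34 mm wide and ends at 116 mm. 45 g. Origin: centre of the underside; z up the tube.
- vial_black: Amber glass vial with a black cap, standing upright: body 28 mm in diameter up to 48 mm, shoulder and 24 mm cap above, 62 mm high in all. 40 g. Origin: centre of the underside; z up.
- vial_red: Amber glass vial with a red cap, otherwise like the black-capped one: 28 mm in diameter, 62 mm high, 40 g. Origin: centre of the underside; z up.
- dish_green: Closed round petri dish with a round green sticker (33 mm) on its lid and cream-coloured medium, lying flat. 58 mm in diameter over the lid and 16 mm high to the eye; to the touch 55 mm in diameter and 13 mm high, so a dish on top of another rests 13 mm above that one's underside. 30 g. Origin: centre of the underside; z up.
- dish_red: Closed round petri dish with a round red sticker (33 mm) on its lid and pale pink medium, otherwise like the green-stickered one (58 mm, 16 mm high; to the touch 55 mm and 13 mm). Origin: centre of the underside; z up.
- tube_rack: Blue plastic rack for 50 ml tubes, fixed: 66 mm (x) by 156 mm (y), 60 mm high. Two round holes of 36 mm (chamfered to 44 mm) in its top plate, at the rack's own x = 0, y = -36 mm (free) and y = +36 mm (holds the orange-capped tube); a tube's foot goes down to the rack's floor, 6 mm above the bench. Origin: centre of the underside; z up.
- vial_block: Dark green anodised metal block for vials, fixed: 70 mm (x) by 136 mm (y), 30 mm high. Two round empty pockets of 36 mm (chamfered to 44 mm at the mouth), at the block's own x = 0, y = -32 mm and y = +32 mm; pocket floor 8 mm above the bench, 22 mm below the block's top. Origin: centre of the underside; z up.
- dish_rack: Dish rack, fixed: black square plate 86 by 86 mm, 6 mm thick, with four pointed steel posts on its diagonals (8 mm thick, axes 37 mm from the centre, tips 52 mm above the bench; 66 mm clear for dishes). Its +x, -x, +y, -y sides are open, 44 mm between posts, for fingers. First dish rests on the plate, 6 mm above the bench, the next on it. Origin: centre of the underside; z up.
- tube_orange: 50 ml screw-cap tube with an orange cap, same sizes as the blue-capped tube, standing already in the blue tube rack. Origin: centre of the underside; z up.
There are look-alikes about, which are no part of the job. Leave any purple look-alike of the dish_red alone. Leave any yellow look-alike of the dish_green alone.

How it is judged:
By the outcome, as a careful person would: the job done as asked, in the order asked, and still so for the second after the job is handed in, with the robot touching nothing.
It also fails if it takes over 136 s, if anything falls off the work surface, if the arm or the gripper's body presses on something with over 40 N, if the wrist force passes 120 N, or if a joint passes its speed limit or range.

## Working session

There is one attempt and no reset: what is moved stays moved. The work goes in short steps, Python scripts to look and compute and a tool call to move; the robot and the scene stay as the last step left them, time stands still between calls to the robot, and variables do not carry over. Pictures are saved under pics/ and viewed, at most 14 in all, crops included, and the job is handed in when it is done.

Besides the shell and the picture viewer there is one more tool, called after "Call:" as name(argument=value, ...), one argument or row to a line, values as JSON. arm_command: Moves the arm, as the interface text tells. Its arguments: {"type":"object","properties":{"plan":{"type":"array","items":{"type":"array","items":{"type":"array","items":{"type":"number"}}}},"force":{"type":"number"}},"required":["plan"]}

```bash
mkdir -p pics; ls; cat > h.py <<'E'
import numpy as np, cv2
from plant import monitor, grab_frame, order, nets
def f(fr): return 240/np.tan(np.radians(fr["vfov"])/2)
def cloud(fr):
    v,u=np.mgrid[0:480,0:640]; z=fr["z_map"]
    P=np.stack([(u-fr["cx"])/f(fr)*z,(v-fr["cy"])/f(fr)*z,z],-1)
    return (P-fr["t"])@fr["R"]
def save(fr,n): cv2.imwrite(f"pics/{n}.png",fr["pixels"][:,:,::-1])
def ray(fr,u,v,h):
    d=np.array([(u-fr["cx"])/f(fr),(v-fr["cy"])/f(fr),1])@fr["R"]; c=-fr["R"].T@fr["t"]
    return c+d*(h-c[2])/d[2]
E
python3 - <<'E'
from h import *
for n in("top","side"):
    fr=grab_frame(n); save(fr,n+"0"); np.save(n+"0.npy",fr,allow_pickle=True)
    print(n,-fr["R"].T@fr["t"],fr["R"].round(2).tolist())
    for q in ["tube_blue","vial_black","vial_red","dish_green","dish_red","tube_rack","vial_block","dish_rack"]:
        print(q,[(np.round(d["point"]).tolist(),round(d["score"],2),ray(fr,*d["point"],0).round(3).tolist()) for d in nets.spot_point(n,q)[:4]])
print(monitor.observe())
E
```

```text
pics
top [0.37304136 0.01423992 1.04332696] [[0.01, -1.0, 0.01], [-0.99, -0.01, -0.13], [0.13, -0.01, -0.99]]
tube_blue [([244.0, 177.0], 0.53, [0.654, 0.207, 0.0])]
vial_black [([260.0, 270.0], 0.66, [0.432, 0.164, 0.0])]
vial_red [([332.0, 254.0], 0.44, [0.472, -0.005, 0.0])]
dish_green [([393.0, 258.0], 0.82, [0.464, -0.147, 0.0]), ([407.0, 298.0], 0.64, [0.371, -0.178, 0.0])]
dish_red [([415.0, 191.0], 0.97, [0.626, -0.203, 0.0]), ([466.0, 196.0], 0.84, [0.614, -0.325, 0.0])]
tube_rack [([472.0, 270.0], 0.59, [0.438, -0.332, 0.0])]
vial_block [([172.0, 276.0], 0.72, [0.418, 0.368, 0.0])]
dish_rack [([337.0, 180.0], 0.91, [0.65, -0.014, 0.0]), ([334.0, 252.0], 0.45, [0.475, -0.009, 0.0])]
side [-0.07666833  0.9646333   0.57033538] [[-0.84, -0.54, 0.03], [-0.24, 0.33, -0.91], [0.48, -0.77, -0.41]]
tube_blue [([230.0, 277.0], 0.88, [0.648, 0.199, 0.0])]
vial_black [([317.0, 297.0], 0.66, [0.442, 0.158, 0.0])]
vial_red [([342.0, 263.0], 0.76, [0.48, -0.009, 0.0])]
dish_green [([374.0, 243.0], 0.63, [0.471, -0.156, 0.0]), ([415.0, 251.0], 0.62, [0.364, -0.171, 0.0]), ([228.0, 281.0], 
[... 395 characters left out ...]
, 'joint_pos': array([-1.37661824e+00,  4.90901099e-01,  1.55888353e+00, -4.91768084e-06,
        1.09170235e+00, -1.05604621e-01]), 'joint_velocities': array([-0.00021076, -0.00101438,  0.00135186,  0.0004759 ,  0.00050086,
        0.00059647]), 'joint_torque': array([-9.43014993e-05, -6.18267131e+01, -2.61850530e+01, -1.21647608e-04,
        2.47026092e-04,  3.30538558e-05]), 'ee_pos': array([ 0.18459275, -0.59714272,  0.23133194]), 'eef_rot': array([9.88787138e-01, 1.49331824e-01, 1.59144999e-07, 5.28786179e-05]), 'wrist_force': array([-0.58868846,  0.85453513, -0.2685152 ]), 'wrist_torque': array([ 0.01321007, -0.01137823, -0.02122817]), 'gripper_force': 0.0, 'width': 0.9993748997264605}
```

View pics/top0.png

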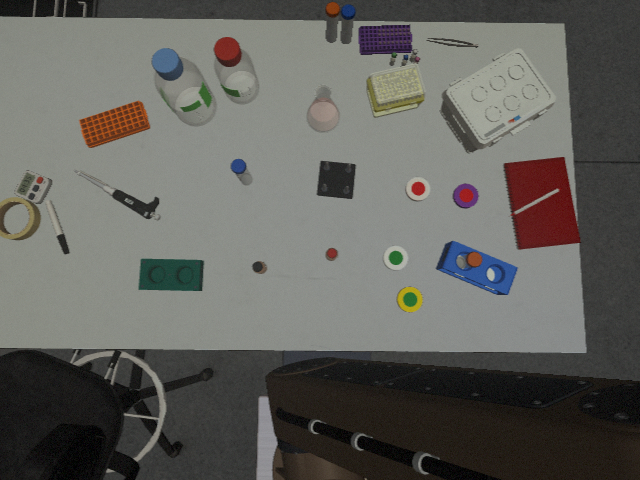

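View pics/side0.png

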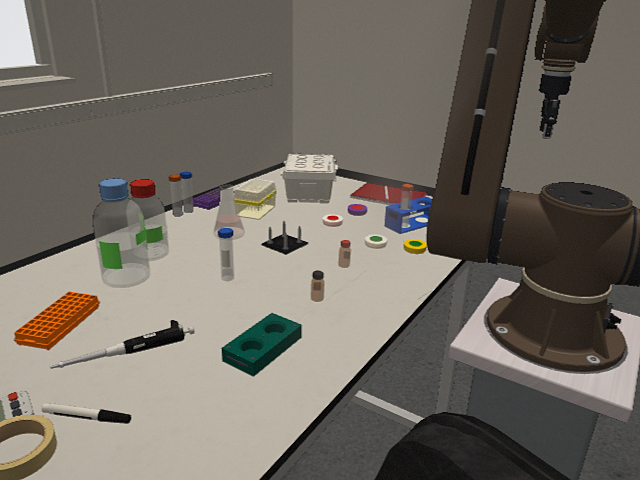

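Candidates, top view:
- **Red-sticker dish:** (418,188) has a white rim. (466,196) has a purple rim and is the look-alike.
- **Green-sticker dish:** (396,258) has a white rim. (410,299) is the yellow look-alike.
- **Blue tube:** (240,167). The one at (348,12) is scenery.
- **Vials:** black cap (259,267), red cap (332,254).
- **Carriers:** green block (171,275), dish rack (337,180), tube rack (477,268), with its free hole at about (494,274).

Next I'll measure these and check the choice in one crop.

```bash
python3 - <<'E'
from h import *
fr={n:np.load(n+"0.npy",allow_pickle=True).item() for n in("top","side")}
t=fr["top"];C={n:cloud(fr[n]) for n in fr}
cv2.imwrite("pics/crop0.png",cv2.resize(t["pixels"][150:320,370:530,::-1],None,fx=3.5,fy=3.5,interpolation=2))
def near(n,x,y,r,z0,z1):
    P=C[n];return P[(np.hypot(P[...,0]-x,P[...,1]-y)<r)&(P[...,2]>z0)&(P[...,2]<z1)]
from scipy.optimize import least_squares
for n in C:
  print(n,"table z",np.median(near(n,.5,.1,.05,-.05,.05)[:,2]).round(4))
  for k,x,y,z0,z1,R in [("tube",.65,.2,.03,.13,.03),("vb",.437,.161,.015,.07,.025),("vr",.476,-.007,.015,.07,.025),("dr",.628,-.205,.006,.03,.045),("dg",.465,-.15,.006,.03,.045)]:
    P=near(n,x,y,R+.02,z0,z1)
    if len(P)<5: print(k,len(P));continue
    top=P[P[:,2]>P[:,2].max()-.006]
    (cx,cy),r=cv2.minEnclosingCircle(top[:,:2].astype(np.float32))
    print(k,len(P),"ztop",P[:,2].max().round(4),"mean",top.mean(0).round(4),"circ",round(cx,4),round(cy,4),round(r,4))
  for k,x,y,R,z0,z1 in [("track",.44,-.32,.1,.05,.066),("vblock",.415,.367,.09,.024,.036),("drack",.655,-.017,.07,.003,.012)]:
    P=near(n,x,y,R,z0,z1); print(k,len(P),np.median(P[:,2]).round(4),cv2.minAreaRect(P[:,:2].astype(np.float32)*1000))
E
```

```text
top table z -0.0007
tube 308 ztop 0.1205 mean [0.6488 0.2029 0.1164] circ 0.6495 0.2019 0.0154
vb 145 ztop 0.0664 mean [0.4373 0.1619 0.0626] circ 0.4366 0.1621 0.0109
vr 128 ztop 0.0662 mean [ 0.4679 -0.0011  0.0623] circ 0.4677 -0.0016 0.0107
dr 480 ztop 0.0222 mean [ 0.6269 -0.2046  0.0176] circ 0.6276 -0.205 0.0291
dg 501 ztop 0.0219 mean [ 0.4628 -0.1501  0.0175] circ 0.4633 -0.1498 0.0289
track 1660 0.0596 ((439.20794677734375, -328.81805419921875), (157.56060791015625, 68.85067749023438), 67.68084716796875)
vblock 1492 0.0295 ((419.4197692871094, 365.58575439453125), (137.8749237060547, 70.0379409790039), 89.33378601074219)
drack 1116 0.006 ((659.467041015625, -13.902496337890625), (128.39808654785156, 127.48851776123047), 0.38787177205085754)
side table z -0.0007
tube 546 ztop 0.1182 mean [0.6472 0.2048 0.115 ] circ 0.6482 0.2026 0.018
vb 294 ztop 0.0635 mean [0.4356 0.1655 0.0611] circ 0.4356 0.1654 0.0113
vr 236 ztop 0.0641 mean [0.4679 0.0005 0.0616] circ 0.468 0.001 0.0122
dr 194 ztop 0.0195 mean [ 0.6274 -0.2024  0.0159] circ 0.6292 -0.2049 0.0318
dg 247 ztop 0.0189 mean [ 0.4628 -0.1482  0.0156] circ 0.464 -0.1512 0.0329
track 495 0.0588 ((440.29583740234375, -328.83544921875), (161.5087127685547, 73.22566986083984), 68.07752990722656)
vblock 1680 0.0295 ((419.1422424316406, 364.9028625488281), (139.8730010986328, 72.91793823242188), 89.5467529296875)
drack 439 0.0058 ((649.6483764648438, -10.169471740722656), (89.1915283203125, 88.46621704101562), 86.91255950927734)
```

View pics/crop0.png

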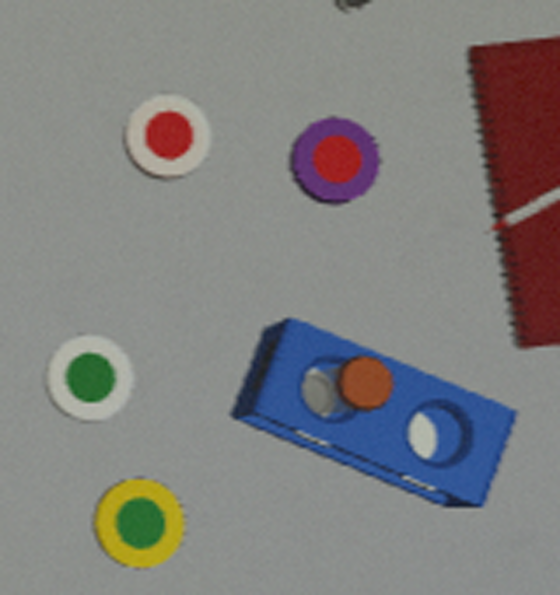

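The crop shows the white-rimmed red-sticker dish at top-view (418,189) and the white-rimmed green one at (396,258), so those are the targets. The purple and yellow ones stay. The free rack hole is at (496,273). One more measurement, of the dish rack and the holes, while I turn the tool to yaw 0.

```bash
python3 - <<'E'
from h import *
t=np.load("top0.npy",allow_pickle=True).item();C=cloud(t);g=t["pixels"].astype(int)
# dish rack: dark pixels, on plane z=6mm
m=np.zeros((480,640),np.uint8);s=(slice(150,210),slice(305,370))
m[s]=(g[s].max(-1)<90)*255
m=cv2.morphologyEx(m,cv2.MORPH_OPEN,np.ones((3,3)))
c=max(cv2.findContours(m,0,1)[0],key=cv2.contourArea).reshape(-1,2)
P=np.array([ray(t,*p,.006)[:2] for p in c]);print("drack",cv2.minAreaRect((P*1000).astype(np.float32)))
# post tops
Q=C[(np.abs(C[...,0]-.65)<.06)&(np.abs(C[...,1]+.015)<.06)&(C[...,2]>.012)]
print(Q.round(3)[np.argsort(Q[:,0])].tolist()[:40])
# pocket/hole: non top-plane points inside carriers
for k,x,y,h in [("free",.426,-.362,.06),("vp+",.419,.3975,.03),("vp-",.419,.3335,.03)]:
    u,v=np.meshgrid(np.arange(640),np.arange(480))
    d=t["R"]@np.array([x,y,h])+t["t"];px=d[:2]/d[2]*f(t)+[t["cx"],t["cy"]]
    W=np.stack([ray(t,a,b,h)[:2] for b in range(int(px[1])-12,int(px[1])+13) for a in range(int(px[0])-12,int(px[0])+13)])
    Z=np.array([C[b,a,2] for b in range(int(px[1])-12,int(px[1])+13) for a in range(int(px[0])-12,int(px[0])+13)])
    s=(np.hypot(*(W-[x,y]).T)<.026)&(Z<h-.004)
    print(k,px.round(1),s.sum(),cv2.minEnclosingCircle((W[s]*1000).astype(np.float32)),W[s].mean(0).round(4))
E
```

```text
drack ((650.3612060546875, -12.290428161621094), (84.48672485351562, 85.78950500488281), 84.68740844726562)
[[0.618, -0.035, 0.041], [0.619, -0.035, 0.029], [0.619, -0.036, 0.019], [0.619, -0.034, 0.017], [0.619, -0.033, 0.037], [0.619, -0.033, 0.027], [0.619, -0.038, 0.027], [0.619, -0.035, 0.046], [0.619, -0.037, 0.036], [0.62, -0.031, 0.013], [0.62, -0.032, 0.042], [0.62, -0.037, 0.041], [0.621, -0.034, 0.05], [0.622, -0.037, 0.046], [0.622, -0.031, 0.016], [0.622, -0.032, 0.044], [0.623, -0.037, 0.052], [0.623, -0.034, 0.051], [0.623, -0.031, 0.022], [0.623, 0.016, 0.027], [0.624, 0.018, 0.016], [0.624, 0.016, 0.016], [0.624, 0.016, 0.035], [0.624, 0.018, 0.024], [0.624, 0.016, 0.043], [0.624, -0.032, 0.045], [0.625, 0.018, 0.04], [0.625, 0.016, 0.049], [0.625, 0.018, 0.03], [0.625, 0.021, 0.03], [0.625, 0.014, 0.02], [0.625, 0.014, 0.038], [0.626, 0.021, 0.038], [0.626, 0.018, 0.047], [0.626, 0.014, 0.047], [0.626, 0.014, 0.027], [0.626, 0.021, 0.017], [0.627, 0.016, 0.052], [0.627, 0.021, 0.042], [0.628, 0.018, 0.048]]
free [494.3 273.3] 216 ((426.28509521484375, -365.0878601074219), 21.538206100463867) [ 0.4258 -0.3615]
vp+ [154.7 274.3] 208 ((418.512451171875, 395.65045166015625), 21.539710998535156) [0.4197 0.3962]
vp- [183.  274.5] 219 ((415.6251525878906, 334.11907958984375), 23.273574829101562) [0.419  0.3322]
```

Call:
arm_command(
  plan=[
    [[0,0,1,0,0,0,80],[0,0,1,0,0,0,80],[0,0,1,0,0,0,80],[0,0,0.44,0,0,0,80],[0,0,0,0,0,0,80]],
  ],
  force=30,
)

```text
t: 1.32
ee_pos: [0.1846, -0.5971, 0.2313]
eef_rot: [1.0, -0.001, 0.0, 0.0]
wrist_force: [-0.3, -0.1, 0.1]
width: 0.944
gripper_force: 0.0
```

Call:
arm_command(
  plan=[
    [[0,0,0,0.74,-0.65,0,80],[0,0,0,0.74,-0.65,0,80],[0,0,0,0.74,-0.65,0,80],[0,0,0,0.74,-0.65,0,80],[0,0,0,0.74,-0.65,0,80]],
  ],
)

```text
t: 1.73
ee_pos: [0.3337, -0.4659, 0.2315]
eef_rot: [1.0, 0.001, 0.0, 0.0]
wrist_force: [0.4, -0.0, 0.7]
width: 0.937
gripper_force: 0.0
```

Call:
arm_command(
  plan=[
    [[0,0,0,0.74,-0.65,0,80],[0,0,0,0.74,-0.65,0,80],[0,0,0,0.74,-0.65,0,80],[0,0,0,0.74,-0.65,0,80],[0,0,0,0.74,-0.65,0,80]],
  ],
)

```text
t: 2.15
ee_pos: [0.482, -0.3357, 0.2315]
eef_rot: [1.0, 0.001, 0.0, 0.0]
wrist_force: [-0.3, -0.3, 1.0]
width: 0.938
gripper_force: 0.0
```

Call:
arm_command(
  plan=[
    [[0,0,0,0.74,-0.65,0,80],[0,0,0,0.74,-0.65,0,80],[0,0,0,0.74,-0.65,0,80],[0,0,0,0.74,-0.65,0,80],[0,0,0,0.74,-0.65,0,80]],
  ],
)

```text
t: 2.57
ee_pos: [0.63, -0.2057, 0.2314]
eef_rot: [1.0, 0.001, 0.0, 0.0]
wrist_force: [0.5, -0.5, -0.2]
width: 0.935
gripper_force: 0.0
```

Call:
arm_command(
  plan=[
    [[0,0,0,0,0,0.8,80],[0,0,0,0,0,0.8,80],[0,0,0,0,0,0.8,80],[0,0,0,0,0,0.8,80],[0,0,0,0,0,0,80]],
  ],
)

```text
t: 2.98
ee_pos: [0.6263, -0.2062, 0.0974]
eef_rot: [1.0, 0.001, -0.004, -0.002]
wrist_force: [-0.4, 0.2, -0.2]
width: 0.934
gripper_force: 0.0
```

Call:
arm_command(
  plan=[
    [[0,0,0,0,0,0.5,80],[0,0,0,0,0,0.5,80],[0,0,0,0,0,0,80],[0,0,0,0,0,0,80]],
  ],
)

```text
t: 3.32
ee_pos: [0.629, -0.2075, 0.0642]
eef_rot: [1.0, 0.0, -0.0, 0.0]
wrist_force: [0.5, -0.9, 0.8]
width: 0.933
gripper_force: 0.0
```

```bash
python3 - <<'E'
from h import *
s=monitor.observe();print(s["ee_pos"],s["eef_rot"])
fr=[grab_frame(n)["pixels"][...,::-1] for n in("side","top")]
a=cv2.resize(fr[0][130:290,230:430],(800,640)[0:2] and (400,320));b=cv2.resize(fr[1][100:260,340:540],(400,320))
cv2.imwrite("pics/p1.png",np.hstack([a,b]))
E
```

```text
[ 0.62897003 -0.20748832  0.06422375] [ 9.99999982e-01  1.54992028e-04 -1.12788113e-04  5.33582830e-06]
```

View pics/p1.png

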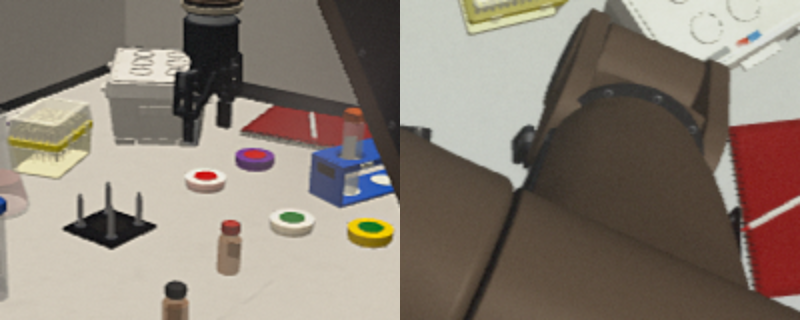

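The side crop shows the gripper directly above the red dish (205,180), and the purple dish is clear of it.

Call:
arm_command(
  plan=[
    [[0,0,0,0,-0.06,0.6,80],[0,0,0,0,0,0.6,80],[0,0,0,0,0,0.4,80],[0,0,0,0,0,0,80],[0,0,0,0,0,0,80]],
  ],
)

```text
t: 3.83
ee_pos: [0.6292, -0.2051, 0.0004]
eef_rot: [1.0, -0.0, 0.0, 0.0]
wrist_force: [0.9, 0.3, 0.0]
width: 0.938
gripper_force: 0.0
```

Call:
arm_command(
  plan=[
    [[0,0,0,0,0,0,50],[0,0,0,0,0,0,50],[0,0,0,0,0,0,50],[0,0,0,0,0,0,50],[0,0,0,0,0,0,50]],
  ],
  force=25,
)

```text
t: 4.25
ee_pos: [0.6296, -0.2053, 0.0014]
eef_rot: [1.0, -0.0, 0.001, 0.001]
wrist_force: [-1.8, -0.0, 6.8]
width: 0.629
gripper_force: 25.0
```

Call:
arm_command(
  plan=[
    [[0,0,0,0,0,-0.3,50],[0,0,0,0,0,-0.7,50],[0,0,0,0,0,-0.9,50],[0,0,0,0,0,-0.9,50],[0,0,0,0,0,-0.2,50]],
  ],
)

```text
t: 4.67
ee_pos: [0.6307, -0.2057, 0.1267]
eef_rot: [1.0, -0.0, 0.004, 0.002]
wrist_force: [0.2, -0.2, 0.6]
width: 0.631
gripper_force: 26.6
```

Call:
arm_command(
  plan=[
    [[0,0,0,0.08,-0.8,0,50],[0,0,0,0.08,-0.9,0,50],[0,0,0,0.08,-0.9,0,50],[0,0,0,0.08,-0.9,0,50],[0,0,0,0.08,-0.7,0,50]],
  ],
)

```text
t: 5.08
ee_pos: [0.6447, -0.0345, 0.1206]
eef_rot: [1.0, 0.0, 0.001, 0.0]
wrist_force: [0.4, -0.5, -0.3]
width: 0.63
gripper_force: 26.7
```

Call:
arm_command(
  plan=[
    [[0,0,0,0.11,-0.65,0,50],[0,0,0,0,0,0,50],[0,0,0,0,0,0,50],[0,0,0,0,0,0,50]],
  ],
)

```text
t: 5.42
ee_pos: [0.6492, -0.0113, 0.12]
eef_rot: [1.0, -0.0, 0.0, 0.0]
wrist_force: [0.6, -0.3, 0.2]
width: 0.624
gripper_force: 26.7
```

```bash
python3 - <<'E'
from h import *
s=monitor.observe();print(s["ee_pos"],s["eef_rot"],s["width"])
fr=[grab_frame(n)["pixels"][...,::-1] for n in("side","top")]
a=cv2.resize(fr[0][110:270,200:400],(400,320));b=cv2.resize(fr[1][100:260,250:450],(400,320))
cv2.imwrite("pics/p2.png",np.hstack([a,b]))
E
```

```text
[ 0.64924539 -0.01129424  0.11996688] [ 9.99999928e-01 -4.50943603e-05  3.33432148e-04  1.73994923e-04] 0.6236742725713966
```

View pics/p2.png

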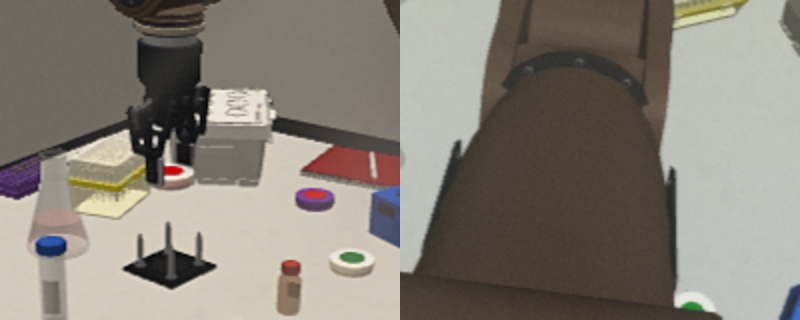

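The dish is held, with the lid visible at crop (172,175). I'll measure its offset in the grip from the side camera using the red sticker.

```bash
cat >> h.py <<'E'
def sticker(fr,col,box,z):
    g=fr["pixels"].astype(int); r,gr,b=g[...,0],g[...,1],g[...,2]
    m=(r>1.8*gr)&(r>1.8*b)&(r>60) if col=="red" else (gr>1.4*r)&(gr>1.4*b)&(gr>50)
    u,v=np.meshgrid(range(640),range(480)); m&=(u>box[0])&(u<box[2])&(v>box[1])&(v<box[3])
    vv,uu=np.nonzero(m); W=np.array([ray(fr,a,c,z)[:2] for a,c in zip(uu,vv)])
    return len(uu),(uu.min(),uu.max(),vv.min(),vv.max()),W.mean(0).round(4),((W.min(0)+W.max(0))/2).round(4),np.median(cloud(fr)[vv,uu],0).round(4)
E
python3 - <<'E'
from h import *
fr=grab_frame("side")
print("held",sticker(fr,"red",(265,180,305,210),.1346))
t0=np.load("side0.npy",allow_pickle=True).item()
print("table red",sticker(t0,"red",(318,205,346,232),.016)); print("table green",sticker(t0,"green",(358,230,388,250),.016))
t0=np.load("top0.npy",allow_pickle=True).item()
print("top red",sticker(t0,"red",(400,170,440,210),.016)); print("top green",sticker(t0,"green",(376,238,410,275),.016))
E
```

```text
held (43, (np.int64(282), np.int64(291), np.int64(193), np.int64(197)), array([ 0.6472, -0.0111]), array([ 0.6489, -0.0098]), array([ 0.6452, -0.0117,  0.1346]))
table red (38, (np.int64(327), np.int64(337), np.int64(216), np.int64(219)), array([ 0.6303, -0.2047]), array([ 0.6308, -0.2051]), array([ 0.6296, -0.204 ,  0.0165]))
table green (46, (np.int64(370), np.int64(381), np.int64(236), np.int64(240)), array([ 0.4664, -0.1518]), array([ 0.4665, -0.1519]), array([ 0.4664, -0.1507,  0.0161]))
top red (141, (np.int64(412), np.int64(424), np.int64(182), np.int64(194)), array([ 0.6282, -0.2062]), array([ 0.6284, -0.2064]), array([ 0.6282, -0.2063,  0.0161]))
top green (151, (np.int64(389), np.int64(402), np.int64(251), np.int64(264)), array([ 0.4631, -0.1511]), array([ 0.4631, -0.1511]), array([ 0.4621, -0.1503,  0.0166]))
```

Call:
arm_command(
  plan=[
    [[0,0,0,0,0,0.6,50],[0,0,0,0,0,0.7,50],[0,0,0,0,0,0.7,50],[0,0,0,0,0,0.4,50],[0,0,0,0,0,0.2,50]],
  ],
)

```text
t: 5.98
ee_pos: [0.6482, -0.0119, 0.0128]
eef_rot: [1.0, -0.001, -0.002, -0.0]
wrist_force: [0.3, -0.3, 0.3]
width: 0.628
gripper_force: 26.7
```

Call:
arm_command(
  plan=[
    [[0,0,0,0,0,0.1,50],[0,0,0,0,0,0.06,50],[0,0,0,0,0,0.04,50],[0,0,0,0,0,0,50],[0,0,0,0,0,0,50]],
  ],
)

```text
t: 6.4
ee_pos: [0.6497, -0.011, 0.0082]
eef_rot: [1.0, -0.0, 0.001, 0.0]
wrist_force: [0.8, 0.3, -0.3]
width: 0.626
gripper_force: 26.7
```

Call:
arm_command(
  plan=[
    [[0,0,0,0,0,0.02,50],[0,0,0,0,0,0,50],[0,0,0,0,0,0.02,50],[0,0,0,0,0,0,50]],
  ],
)

```text
t: 6.73
ee_pos: [0.6497, -0.011, 0.0074]
eef_rot: [1.0, -0.0, 0.001, 0.0]
wrist_force: [-3.8, -0.4, 11.6]
width: 0.628
gripper_force: 27.8
```

Call:
arm_command(
  plan=[
    [[0,0,0,0,0,0,60],[0,0,0,0,0,0,70],[0,0,0,0,0,0,75],[0,0,0,0,0,0,75]],
  ],
)

```text
t: 7.07
ee_pos: [0.6492, -0.0109, 0.0056]
eef_rot: [1.0, -0.0, -0.0, 0.0]
wrist_force: [0.2, 0.1, -0.2]
width: 0.876
gripper_force: 0.0
```

Call:
arm_command(
  plan=[
    [[0,0,0,0,0,-0.4,75],[0,0,0,0,0,-0.8,75],[0,0,0,0,0,-0.9,75],[0,0,0,0,0,-0.9,80],[0,0,0,0,0,0,80]],
  ],
)

```text
t: 7.48
ee_pos: [0.6518, -0.0111, 0.1325]
eef_rot: [1.0, -0.0, 0.005, 0.001]
wrist_force: [0.5, 0.6, -1.1]
width: 0.936
gripper_force: 0.0
```

Call:
arm_command(
  plan=[
    [[0,0,0,-0.7,0.5,0,80],[0,0,0,-0.7,0.5,0,80],[0,0,0,-0.7,0.5,0,80],[0,0,0,-0.7,0.5,0,80],[0,0,0,-0.7,0.5,0,80]],
  ],
)

```text
t: 7.9
ee_pos: [0.5078, -0.1114, 0.1255]
eef_rot: [1.0, 0.0, 0.0, 0.0]
wrist_force: [0.4, -0.7, 0.4]
width: 0.934
gripper_force: 0.0
```

Call:
arm_command(
  plan=[
    [[0,0,0,-0.7,0.5,0,80],[0,0,0,-0.46,0.5,0,80],[0,0,0,0,0,0,80],[0,0,0,0,0,0,80]],
  ],
)

```text
t: 8.23
ee_pos: [0.4624, -0.1517, 0.1258]
eef_rot: [1.0, -0.001, 0.0, 0.0]
wrist_force: [0.6, 0.5, -1.4]
width: 0.939
gripper_force: 0.0
```

```bash
python3 - <<'E'
from h import *
s=monitor.observe();print(s["ee_pos"],s["eef_rot"],s["width"])
fr=grab_frame("side");save(fr,"x");tp=grab_frame("top")
print(sticker(fr,"red",(270,225,305,250),.022)); print(sticker(tp,"red",(320,165,355,195),.022)); print(sticker(fr,"green",(355,225,395,250),.016))
E
```

```text
[ 0.46243113 -0.15169729  0.12582531] [ 9.99999005e-01 -1.39027382e-03  2.11938266e-04  1.06773098e-04] 0.939057682612133
(39, (np.int64(279), np.int64(290), np.int64(235), np.int64(239)), array([ 0.6516, -0.0097]), array([ 0.6509, -0.0095]), array([ 0.6505, -0.0062,  0.0224]))
(142, (np.int64(329), np.int64(341), np.int64(172), np.int64(185)), array([ 0.6483, -0.0104]), array([ 0.6479, -0.0098]), array([ 0.6483, -0.0098,  0.0227]))
(47, (np.int64(370), np.int64(381), np.int64(236), np.int64(240)), array([ 0.4664, -0.1515]), array([ 0.4665, -0.1511]), array([ 0.4649, -0.1496,  0.0166]))
```

Red dish is flat on the plate (lid at 22 mm). Now the green one.

Call:
arm_command(
  plan=[
    [[0,0,0,0.04,0,0.6,80],[0,0,0,0,0,0.8,80],[0,0,0,0,0,0.8,80],[0,0,0,0,0,0.6,80],[0,0,0,0,0,0.3,80]],
  ],
)

```text
t: 8.75
ee_pos: [0.4643, -0.1496, -0.0012]
eef_rot: [1.0, 0.001, -0.001, -0.001]
wrist_force: [0.5, 0.2, 0.3]
width: 0.938
gripper_force: 0.0
```

Call:
arm_command(
  plan=[
    [[0,0,0,0,0,0,80],[0,0,0,0,0,0,65],[0,0,0,0,0,0,50],[0,0,0,0,0,0,50],[0,0,0,0,0,0,50]],
  ],
)

```text
t: 9.17
ee_pos: [0.465, -0.1509, 0.0028]
eef_rot: [1.0, -0.0, 0.001, 0.0]
wrist_force: [1.5, 1.5, 3.4]
width: 0.627
gripper_force: 26.5
```

Call:
arm_command(
  plan=[
    [[0,0,0,0,0,0,50],[0,0,0,0,0,0,50],[0,0,0,0,0,0,50]],
  ],
)

```text
t: 9.42
ee_pos: [0.4651, -0.1509, 0.0028]
eef_rot: [1.0, -0.0, 0.001, 0.0]
wrist_force: [1.0, 4.0, 8.4]
width: 0.627
gripper_force: 27.0
```

Call:
arm_command(
  plan=[
    [[0,0,0,0,0,-0.3,50],[0,0,0,0,0,-0.7,50],[0,0,0,0,0,-0.9,50],[0,0,0,0,0,-0.8,50],[0,0,0,0,0,-0.3,50]],
  ],
)

```text
t: 9.83
ee_pos: [0.4654, -0.1513, 0.1259]
eef_rot: [1.0, -0.0, 0.002, 0.001]
wrist_force: [0.7, -0.6, -0.1]
width: 0.627
gripper_force: 26.6
```

Call:
arm_command(
  plan=[
    [[0,0,0,0.6,-0.5,0,50],[0,0,0,0.7,-0.5,0,50],[0,0,0,0.7,-0.5,0,50],[0,0,0,0.7,-0.5,0,50],[0,0,0,0.7,-0.5,0,50]],
  ],
)

```text
t: 10.25
ee_pos: [0.6016, -0.0498, 0.1225]
eef_rot: [1.0, -0.0, 0.001, 0.0]
wrist_force: [-0.1, -1.0, -0.8]
width: 0.623
gripper_force: 26.6
```

Call:
arm_command(
  plan=[
    [[0,0,0,0.7,-0.5,0,50],[0,0,0,0.51,-0.51,0,50],[0,0,0,0,0,0,50],[0,0,0,0,0,0,50],[0,0,0,0,0,0,50]],
  ],
)

```text
t: 10.67
ee_pos: [0.6482, -0.0107, 0.1218]
eef_rot: [1.0, -0.0, -0.0, 0.0]
wrist_force: [-0.5, 0.3, -1.0]
width: 0.626
gripper_force: 26.6
```

```bash
python3 - <<'E'
from h import *
s=monitor.observe();print(s["ee_pos"],s["eef_rot"],s["width"])
fr=grab_frame("side")
print(sticker(fr,"green",(260,175,320,215),s["ee_pos"][2]-.0028+.016))
E
```

```text
[ 0.64822571 -0.01068371  0.12177131] [ 9.99999963e-01 -8.03395645e-05 -2.39702771e-04  9.74583768e-05] 0.6259159274571214
(37, (np.int64(282), np.int64(291), np.int64(193), np.int64(197)), array([ 0.6477, -0.0116]), array([ 0.6485, -0.0104]), array([ 0.6445, -0.0106,  0.1356]))
```

Call:
arm_command(
  plan=[
    [[0,0,0,0.03,0,0.5,50],[0,0,0,0,0,0.7,50],[0,0,0,0,0,0.6,50],[0,0,0,0,0,0.4,50],[0,0,0,0,0,0.2,50]],
  ],
)

```text
t: 11.13
ee_pos: [0.6485, -0.0115, 0.0238]
eef_rot: [1.0, -0.001, -0.001, -0.0]
wrist_force: [-0.2, 0.1, 0.8]
width: 0.627
gripper_force: 26.6
```

Call:
arm_command(
  plan=[
    [[0,0,0,0,0,0.05,50],[0,0,0,0,0,0.02,50],[0,0,0,0,0,0,50],[0,0,0,0,0,0,50]],
  ],
)

```text
t: 11.47
ee_pos: [0.6505, -0.0108, 0.0241]
eef_rot: [1.0, -0.0, 0.001, 0.0]
wrist_force: [1.0, -0.1, -0.1]
width: 0.624
gripper_force: 26.6
```

Call:
arm_command(
  plan=[
    [[0,0,0,-0.01,0,0.03,50],[0,0,0,0,0,0,50],[0,0,0,0,0,0.02,50],[0,0,0,0,0,0,50]],
  ],
)

```text
t: 11.8
ee_pos: [0.6498, -0.0106, 0.0216]
eef_rot: [1.0, -0.0, 0.0, 0.0]
wrist_force: [-1.8, -0.6, 5.1]
width: 0.626
gripper_force: 27.2
```

Call:
arm_command(
  plan=[
    [[0,0,0,0,0,0,60],[0,0,0,0,0,0,70],[0,0,0,0,0,0,75],[0,0,0,0,0,0,75]],
  ],
)

```text
t: 12.13
ee_pos: [0.6496, -0.0105, 0.0208]
eef_rot: [1.0, -0.0, -0.0, 0.0]
wrist_force: [-0.7, 0.1, -0.0]
width: 0.878
gripper_force: 0.0
```

Call:
arm_command(
  plan=[
    [[0,0,0,0,0,-0.4,75],[0,0,0,0,0,-0.9,75],[0,0,0,0,0,-1,75],[0,0,0,0,0,-1,70],[0,0,0,0,0,-1,60]],
  ],
)

```text
t: 12.55
ee_pos: [0.6493, -0.0105, 0.1946]
eef_rot: [1.0, -0.0, -0.0, 0.0]
wrist_force: [0.1, -0.2, -0.4]
width: 0.711
gripper_force: 0.0
```

Call:
arm_command(
  plan=[
    [[0,0,0,0,-0.7,0,60],[0,0,0,0,-0.9,0,60],[0,0,0,0,-0.9,0,60],[0,0,0,0,-0.9,0,60],[0,0,0,0,-0.9,0,60]],
  ],
)

```text
t: 12.97
ee_pos: [0.6494, 0.163, 0.193]
eef_rot: [1.0, -0.0, 0.0, 0.0]
wrist_force: [0.0, -0.2, 0.1]
width: 0.705
gripper_force: 0.0
```

Call:
arm_command(
  plan=[
    [[0,0,0,0,-0.9,0,60],[0,0,0,0,-0.12,0,60],[0,0,0,0,0,0,60],[0,0,0,0,0,0,60]],
  ],
)

```text
t: 13.3
ee_pos: [0.6496, 0.2021, 0.1926]
eef_rot: [1.0, 0.0, -0.0, 0.0]
wrist_force: [0.6, -0.1, 0.0]
width: 0.702
gripper_force: 0.0
```

```bash
python3 - <<'E'
from h import *
s=monitor.observe();print(s["ee_pos"],s["eef_rot"],s["width"])
fr=grab_frame("side");tp=grab_frame("top")
print(sticker(fr,"green",(270,220,305,250),.035)); print(sticker(tp,"green",(320,165,355,195),.035))
a=cv2.resize(fr["pixels"][120:300,180:405,::-1],(750,600));cv2.imwrite("pics/p3.png",a)
E
```

```text
[0.64955734 0.20213279 0.1926102 ] [ 9.99999945e-01  1.82666117e-04 -2.03569137e-04  1.86186317e-04] 0.7020289031383876
(46, (np.int64(279), np.int64(290), np.int64(230), np.int64(235)), array([ 0.6517, -0.0102]), array([ 0.6501, -0.0092]), array([ 0.6525, -0.0115,  0.0351]))
(142, (np.int64(329), np.int64(342), np.int64(171), np.int64(183)), array([ 0.648 , -0.0099]), array([ 0.648 , -0.0106]), array([ 0.6478, -0.0095,  0.0352]))
```

View pics/p3.png

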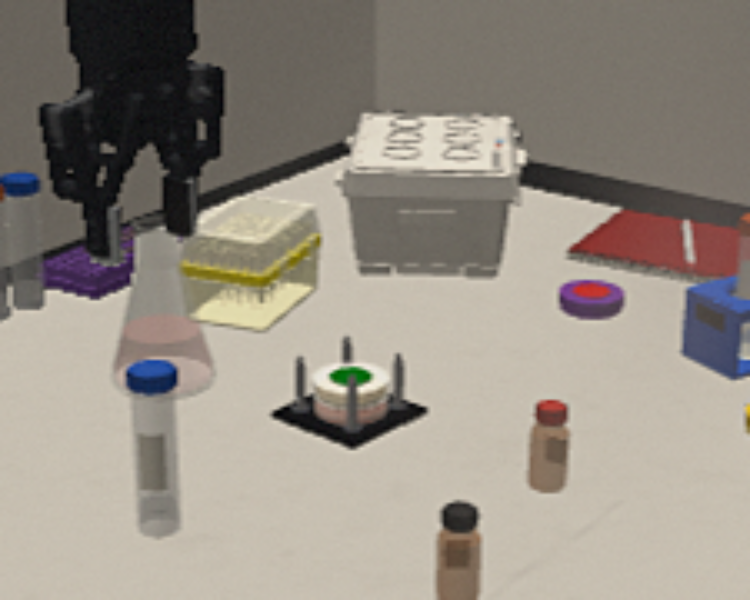

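Stack is in place between the posts, green sticker at (350,377) on top of the red dish. The gripper is above the tube cap (152,375).

Call:
arm_command(
  plan=[
    [[0,0,0,0,0,0.5,60],[0,0,0,0,0,0.8,60],[0,0,0,0,0,0.8,60],[0,0,0,0,0,0.8,60],[0,0,0,0,0,0.4,60]],
  ],
)

```text
t: 13.82
ee_pos: [0.6486, 0.2002, 0.0573]
eef_rot: [1.0, -0.001, -0.002, 0.0]
wrist_force: [-0.3, 0.9, 0.1]
width: 0.706
gripper_force: 0.0
```

Call:
arm_command(
  plan=[
    [[0,0,0,0,0,0,60],[0,0,0,0,0,0,45],[0,0,0,0,0,0,35],[0,0,0,0,0,0,24],[0,0,0,0,0,0,24]],
  ],
)

```text
t: 14.23
ee_pos: [0.6506, 0.2021, 0.0628]
eef_rot: [1.0, -0.0, 0.002, -0.0]
wrist_force: [0.4, -1.7, 5.5]
width: 0.32
gripper_force: 26.7
```

Call:
arm_command(
  plan=[
    [[0,0,0,0,0,0,24],[0,0,0,0,0,0,24],[0,0,0,0,0,0,24]],
  ],
)

```text
t: 14.48
ee_pos: [0.6507, 0.2021, 0.0628]
eef_rot: [1.0, -0.0, 0.002, -0.0]
wrist_force: [0.1, -2.3, 7.9]
width: 0.327
gripper_force: 26.9
```

Call:
arm_command(
  plan=[
    [[0,0,0,0,0,-0.4,24],[0,0,0,0,0,-0.9,24],[0,0,0,0,0,-1,24],[0,0,0,0,0,-1,24],[0,0,0,0,0,-0.9,24]],
  ],
)

```text
t: 14.9
ee_pos: [0.6496, 0.2024, 0.2321]
eef_rot: [1.0, -0.0, 0.001, -0.0]
wrist_force: [0.6, -0.3, -1.0]
width: 0.322
gripper_force: 26.2
```

Call:
arm_command(
  plan=[
    [[0,0,0,-0.2,0.5,0,24],[0,0,0,-0.35,0.88,0,24],[0,0,0,-0.35,0.88,0,24],[0,0,0,-0.35,0.88,0,24],[0,0,0,-0.35,0.88,0,24]],
  ],
)

```text
t: 15.32
ee_pos: [0.5846, 0.0403, 0.2296]
eef_rot: [1.0, 0.0, 0.001, 0.0]
wrist_force: [0.8, 0.3, -0.8]
width: 0.32
gripper_force: 26.1
```

Call:
arm_command(
  plan=[
    [[0,0,0,-0.35,0.88,0,24],[0,0,0,-0.35,0.88,0,24],[0,0,0,-0.35,0.88,0,24],[0,0,0,-0.35,0.88,0,24],[0,0,0,-0.35,0.88,0,24]],
  ],
)

```text
t: 15.73
ee_pos: [0.5146, -0.1358, 0.2297]
eef_rot: [1.0, -0.0, 0.001, 0.0]
wrist_force: [0.2, -0.1, -1.2]
width: 0.325
gripper_force: 26.1
```

Call:
arm_command(
  plan=[
    [[0,0,0,-0.35,0.88,0,24],[0,0,0,-0.35,0.88,0,24],[0,0,0,-0.35,0.88,0,24],[0,0,0,-0.35,0.88,0,24],[0,0,0,-0.35,0.88,0,24]],
  ],
)

```text
t: 16.15
ee_pos: [0.4445, -0.3119, 0.2297]
eef_rot: [1.0, -0.0, 0.0, 0.0]
wrist_force: [1.0, 0.0, -0.7]
width: 0.322
gripper_force: 26.1
```

Call:
arm_command(
  plan=[
    [[0,0,0,-0.17,0.4,0,24],[0,0,0,0,0,0,24],[0,0,0,0,0,0,24],[0,0,0,0,0,0,24]],
  ],
)

```text
t: 16.48
ee_pos: [0.4388, -0.3258, 0.2292]
eef_rot: [1.0, -0.0, 0.0, 0.0]
wrist_force: [0.5, 0.0, -0.1]
width: 0.324
gripper_force: 26.1
```

```bash
python3 - <<'E'
from h import *
s=monitor.observe();print(s["ee_pos"],s["eef_rot"],s["width"])
fr=grab_frame("side");tp=grab_frame("top")
a=cv2.resize(fr["pixels"][110:260,320:480,::-1],(400,375));b=cv2.resize(tp["pixels"][200:350,400:560,::-1],(400,375))
cv2.imwrite("pics/p4.png",np.hstack([a,b]))
C=cloud(fr);P=C[(np.hypot(C[...,0]-.426,C[...,1]+.362)<.04)&(C[...,2]>.14)&(C[...,2]<.222)]
for lo in np.arange(.14,.22,.02):
    q=P[(P[:,2]>=lo)&(P[:,2]<lo+.02)];print(lo.round(2),len(q),np.median(q,0).round(4) if len(q) else "")
E
```

```text
[ 0.43884228 -0.32576112  0.22924981] [ 9.99999975e-01 -1.10331726e-04  1.75507481e-04  8.69343223e-05] 0.32447422090602096
0.14 0 
0.16 5 [ 0.4256 -0.3239  0.1755]
0.18 9 [ 0.4251 -0.3236  0.1909]
0.2 2 [ 0.4268 -0.3239  0.2078]
```

View pics/p4.png

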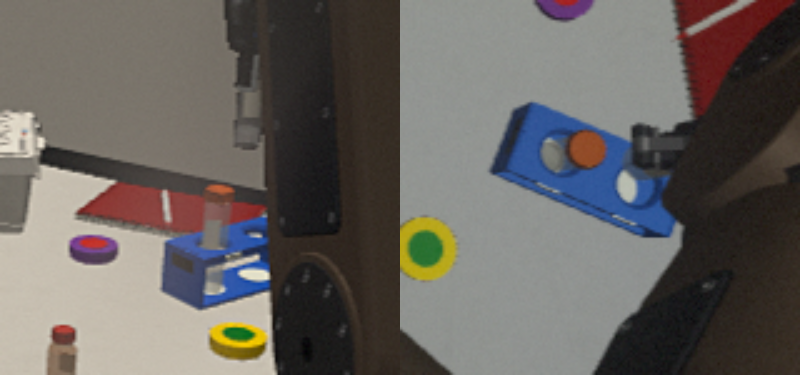

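The free hole shows at crop (633,186) and the held tube is one row short of it; the orange tube stands in its hole. Finishing the move, then lowering.

Call:
arm_command(
  plan=[
    [[0,0,0,-0.3,0.9,0,24],[0,0,0,0,0,0,24],[0,0,0,0,0,0,24],[0,0,0,0,0,0,24]],
  ],
)

```text
t: 16.92
ee_pos: [0.427, -0.3616, 0.2289]
eef_rot: [1.0, 0.0, -0.0, -0.0]
wrist_force: [-1.0, -0.2, -1.4]
width: 0.322
gripper_force: 26.1
```

Call:
arm_command(
  plan=[
    [[0,0,0,0,0,0.4,24],[0,0,0,0,0,0.8,24],[0,0,0,0,0,0.7,24],[0,0,0,0,0,0.4,24],[0,0,0,0,0,0,24]],
  ],
)

```text
t: 17.33
ee_pos: [0.4261, -0.3603, 0.134]
eef_rot: [1.0, 0.0, -0.002, -0.002]
wrist_force: [-1.2, -0.0, -1.8]
width: 0.322
gripper_force: 26.1
```

```bash
python3 - <<'E'
from h import *
s=monitor.observe();print(s["ee_pos"],s["eef_rot"],s["width"])
fr=grab_frame("side");tp=grab_frame("top")
a=cv2.resize(fr["pixels"][150:270,360:480,::-1],(400,400));b=cv2.resize(tp["pixels"][210:330,430:550,::-1],(400,400))
cv2.imwrite("pics/p5.png",np.hstack([a,b]))
E
```

```text
[ 0.42614604 -0.36030101  0.13395527] [ 9.99996194e-01  3.66726333e-04 -1.85018975e-03 -2.01359815e-03] 0.32243842204305495
```

View pics/p5.png

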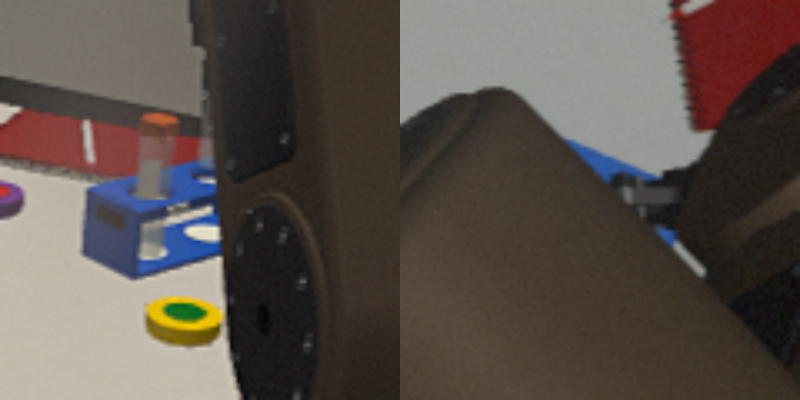

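The tube's left edge shows at crop (205,145), above the free hole at (208,180), so the alignment looks right. Lowering in checked steps.

Call:
arm_command(
  plan=[
    [[0,0,0,0,0,0.2,24],[0,0,0,0,0,0.2,24],[0,0,0,0,0,0.2,24],[0,0,0,0,0,0.1,24],[0,0,0,0,0,0,24]],
  ],
)

```text
t: 17.85
ee_pos: [0.4264, -0.3622, 0.108]
eef_rot: [1.0, -0.0, -0.0, -0.0]
wrist_force: [0.2, 0.3, -0.3]
width: 0.322
gripper_force: 26.1
```

Call:
arm_command(
  plan=[
    [[0,0,0,0,0,0.2,24],[0,0,0,0,0,0.2,24],[0,0,0,0,0,0.2,24],[0,0,0,0,0,0.1,24],[0,0,0,0,0,0,24]],
  ],
)

```text
t: 18.27
ee_pos: [0.4264, -0.3621, 0.0797]
eef_rot: [1.0, -0.0, -0.001, -0.001]
wrist_force: [-1.0, -1.2, -0.5]
width: 0.323
gripper_force: 26.1
```

Call:
arm_command(
  plan=[
    [[0,0,0,0,0,0.15,24],[0,0,0,0,0,0.08,24],[0,0,0,0,0,0.03,24],[0,0,0,0,0,0,24],[0,0,0,0,0,0,24]],
  ],
)

```text
t: 18.68
ee_pos: [0.4268, -0.3625, 0.0706]
eef_rot: [1.0, -0.0, 0.0, 0.0]
wrist_force: [0.1, -0.3, -0.2]
width: 0.325
gripper_force: 26.2
```

Call:
arm_command(
  plan=[
    [[0,0,0,0,0,0.02,24],[0,0,0,0,0,0,24],[0,0,0,0,0,0,24]],
  ],
)

```text
t: 18.93
ee_pos: [0.4267, -0.3625, 0.0698]
eef_rot: [1.0, -0.0, 0.0, 0.0]
wrist_force: [-0.9, 0.4, -0.5]
width: 0.318
gripper_force: 26.2
```

Call:
arm_command(
  plan=[
    [[0,0,0,0,0,0.02,24],[0,0,0,0,0,0,24],[0,0,0,0,0,0.015,24],[0,0,0,0,0,0,24],[0,0,0,0,0,0,24]],
  ],
)

```text
t: 19.35
ee_pos: [0.4268, -0.3625, 0.0688]
eef_rot: [1.0, -0.0, 0.0, 0.0]
wrist_force: [-1.3, -0.0, 5.5]
width: 0.321
gripper_force: 26.8
```

Call:
arm_command(
  plan=[
    [[0,0,0,0,0,0,35],[0,0,0,0,0,0,42],[0,0,0,0,0,0,48],[0,0,0,0,0,0,48],[0,0,0,0,0,0,48]],
  ],
)

```text
t: 19.77
ee_pos: [0.4267, -0.3625, 0.0682]
eef_rot: [1.0, -0.0, -0.0, 0.0]
wrist_force: [0.3, 0.1, -0.3]
width: 0.565
gripper_force: 0.0
```

Call:
arm_command(
  plan=[
    [[0,0,0,0,0,-0.4,48],[0,0,0,0,0,-0.8,48],[0,0,0,0,0,-0.9,48],[0,0,0,0,0,-0.9,48],[0,0,0,0,0,-0.9,60]],
  ],
)

```text
t: 20.18
ee_pos: [0.4265, -0.3622, 0.2259]
eef_rot: [1.0, -0.0, -0.0, -0.0]
wrist_force: [-0.2, -0.6, 0.3]
width: 0.684
gripper_force: 0.0
```

Call:
arm_command(
  plan=[
    [[0,0,0,0.1,-0.9,0,60],[0,0,0,0.1,-0.9,0,60],[0,0,0,0.1,-0.9,0,60],[0,0,0,0.1,-0.9,0,60],[0,0,0,0.1,-0.9,0,60]],
  ],
)

```text
t: 20.6
ee_pos: [0.4465, -0.1809, 0.2244]
eef_rot: [1.0, -0.0, 0.0, 0.0]
wrist_force: [1.0, -0.5, -0.4]
width: 0.698
gripper_force: 0.0
```

Call:
arm_command(
  plan=[
    [[0,0,0,0.1,-0.9,0,60],[0,0,0,0.1,-0.9,0,60],[0,0,0,0.1,-0.9,0,60],[0,0,0,0.1,-0.9,0,60],[0,0,0,0.1,-0.9,0,60]],
  ],
)

```text
t: 21.02
ee_pos: [0.4666, -0.0007, 0.2244]
eef_rot: [1.0, -0.0, 0.0, 0.0]
wrist_force: [0.7, -0.7, -0.6]
width: 0.705
gripper_force: 0.0
```

Call:
arm_command(
  plan=[
    [[0,0,0,0,0,0.6,60],[0,0,0,0,0,0.9,60],[0,0,0,0,0,0.9,60],[0,0,0,0,0,0,60],[0,0,0,0,0,0,60]],
  ],
)

```text
t: 21.43
ee_pos: [0.4664, -0.0024, 0.1278]
eef_rot: [1.0, -0.0, -0.002, -0.0]
wrist_force: [0.6, 0.2, 1.0]
width: 0.705
gripper_force: 0.0
```

```bash
python3 - <<'E'
from h import *
s=monitor.observe();print(s["ee_pos"],s["eef_rot"],s["width"])
fr=grab_frame("side");tp=grab_frame("top")
for n,x in(("side",fr),("top",tp)):
  C=cloud(x);P=C[(np.hypot(C[...,0]-.468,C[...,1]+.001)<.02)&(C[...,2]>.054)&(C[...,2]<.068)];print(n,len(P),P.mean(0) if len(P) else "")
a=cv2.resize(fr["pixels"][150:330,280:460,::-1],(400,400));b=cv2.resize(tp["pixels"][210:330,430:550,::-1],(400,400))
cv2.imwrite("pics/p6.png",np.hstack([a,b]))
E
```

```text
[ 0.46635585 -0.00236509  0.12778285] [ 9.99998425e-01 -1.97617604e-04 -1.75002608e-03 -2.19663730e-04] 0.7051759797948377
side 59 [0.46705686 0.00209683 0.05953593]
top 0
```

View pics/p6.png

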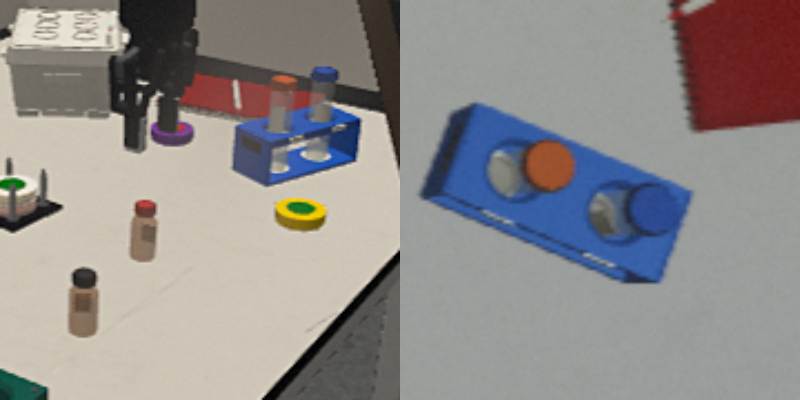

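Both tubes stand upright in the rack, blue cap at (324,75) in the side crop and (655,210) in the top crop. Now the red vial.

Call:
arm_command(
  plan=[
    [[0,0,0,0.04,0,0.5,60],[0,0,0,0,0,0.8,60],[0,0,0,0,0,0.8,60],[0,0,0,0,0,0.5,60],[0,0,0,0,0,0,60]],
  ],
)

```text
t: 21.95
ee_pos: [0.4683, -0.0027, 0.0232]
eef_rot: [1.0, -0.0, -0.001, -0.0]
wrist_force: [-0.6, 0.1, -0.5]
width: 0.701
gripper_force: 0.0
```

Call:
arm_command(
  plan=[
    [[0,0,0,0,0,0,50],[0,0,0,0,0,0,42],[0,0,0,0,0,0,34],[0,0,0,0,0,0,24],[0,0,0,0,0,0,24]],
  ],
)

```text
t: 22.37
ee_pos: [0.4694, -0.0026, 0.026]
eef_rot: [1.0, -0.0, 0.002, 0.0]
wrist_force: [-0.7, -0.2, 12.0]
width: 0.31
gripper_force: 23.8
```

Call:
arm_command(
  plan=[
    [[0,0,0,0,0,0,24],[0,0,0,0,0,0,24],[0,0,0,0,0,0,24]],
  ],
)

```text
t: 22.62
ee_pos: [0.4694, -0.0026, 0.026]
eef_rot: [1.0, -0.0, 0.002, 0.0]
wrist_force: [0.7, -1.5, 11.9]
width: 0.31
gripper_force: 23.8
```

Call:
arm_command(
  plan=[
    [[0,0,0,0,0,-0.4,24],[0,0,0,0,0,-0.8,24],[0,0,0,0,0,-0.8,24],[0,0,0,0,0,-0.8,24],[0,0,0,0,0,-0.2,24]],
  ],
)

```text
t: 23.03
ee_pos: [0.4698, -0.0026, 0.1492]
eef_rot: [1.0, -0.0, 0.004, 0.001]
wrist_force: [0.8, -0.0, -0.2]
width: 0.302
gripper_force: 25.2
```

Call:
arm_command(
  plan=[
    [[0,0,0,-0.11,-0.6,0,24],[0,0,0,-0.11,-0.9,0,24],[0,0,0,-0.11,-0.9,0,24],[0,0,0,-0.11,-0.9,0,24],[0,0,0,-0.11,-0.9,0,24]],
  ],
)

```text
t: 23.45
ee_pos: [0.446, 0.1671, 0.1448]
eef_rot: [1.0, -0.0, 0.0, -0.0]
wrist_force: [1.7, 0.6, -0.2]
width: 0.306
gripper_force: 25.2
```

Call:
arm_command(
  plan=[
    [[0,0,0,-0.11,-0.9,0,24],[0,0,0,-0.11,-0.9,0,24],[0,0,0,-0.11,-0.9,0,24],[0,0,0,-0.11,-0.9,0,24],[0,0,0,-0.11,-0.9,0,24]],
  ],
)

```text
t: 23.87
ee_pos: [0.4239, 0.3474, 0.1447]
eef_rot: [1.0, -0.0, 0.0, -0.0]
wrist_force: [0.9, -0.3, 0.7]
width: 0.305
gripper_force: 25.2
```

Call:
arm_command(
  plan=[
    [[0,0,0,-0.11,-0.9,0,24],[0,0,0,-0.04,-0.38,0,24],[0,0,0,0,0,0,24],[0,0,0,0,0,0,24],[0,0,0,0,0,0,24]],
  ],
)

```text
t: 24.28
ee_pos: [0.4185, 0.3957, 0.1442]
eef_rot: [1.0, -0.0, -0.0, 0.0]
wrist_force: [-0.3, 0.4, -1.2]
width: 0.305
gripper_force: 25.2
```

```bash
python3 - <<'E'
from h import *
s=monitor.observe();print(s["ee_pos"],s["eef_rot"],s["width"])
fr=grab_frame("side")
C=cloud(fr)
P=C[(np.hypot(C[...,0]-s["ee_pos"][0],C[...,1]-s["ee_pos"][1])<.03)&(C[...,2]<s["ee_pos"][2]-.003)&(C[...,2]>s["ee_pos"][2]-.03)]
print(len(P),np.median(P,0),P.min(0),P.max(0))
cv2.imwrite("pics/p7.png",cv2.resize(fr["pixels"][200:400,200:400,::-1],(600,600)))
E
```

```text
[0.41854562 0.39566526 0.14423916] [ 9.99999863e-01 -3.73539623e-04 -2.00900001e-04  3.07907636e-04] 0.30530878633561265
203 [0.40947309 0.40652617 0.12980688] [0.40391626 0.38791601 0.11796373] [0.42953057 0.4119471  0.14098899]
```

View pics/p7.png

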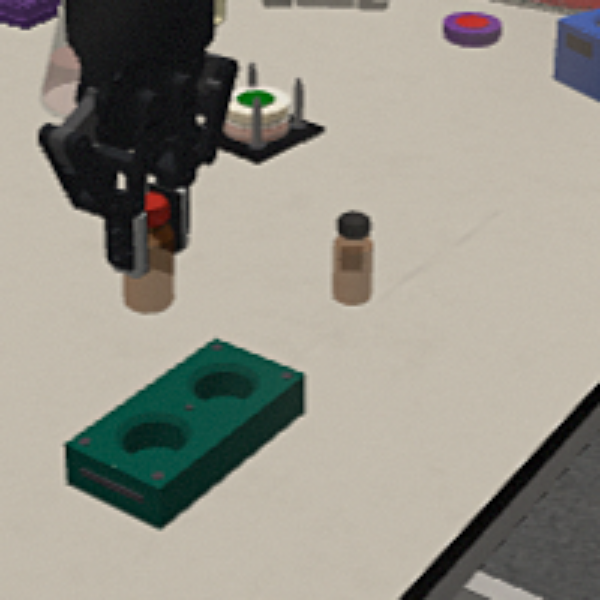

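The vial hangs upright at (148,270), above the near pocket (153,435). Lowering.

Call:
arm_command(
  plan=[
    [[0,0,0,0.02,0,0.5,24],[0,0,0,0,0,0.7,24],[0,0,0,0,0,0.5,24],[0,0,0,0,0,0.2,24],[0,0,0,0,0,0,24]],
  ],
)

```text
t: 24.75
ee_pos: [0.4193, 0.3953, 0.0669]
eef_rot: [1.0, -0.001, -0.001, 0.001]
wrist_force: [0.3, -0.6, -0.4]
width: 0.308
gripper_force: 25.2
```

Call:
arm_command(
  plan=[
    [[0,0,0,0,0,0.2,24],[0,0,0,0,0,0.2,24],[0,0,0,0,0,0.2,24],[0,0,0,0,0,0,24],[0,0,0,0,0,0,24]],
  ],
)

```text
t: 25.17
ee_pos: [0.4193, 0.3967, 0.0441]
eef_rot: [1.0, -0.0, -0.0, 0.0]
wrist_force: [-1.1, 0.6, -0.2]
width: 0.306
gripper_force: 25.2
```

Call:
arm_command(
  plan=[
    [[0,0,0,0,0,0.1,24],[0,0,0,0,0,0.06,24],[0,0,0,0,0,0,24],[0,0,0,0,0,0,24]],
  ],
)

```text
t: 25.5
ee_pos: [0.4194, 0.3968, 0.0378]
eef_rot: [1.0, -0.0, -0.0, 0.0]
wrist_force: [0.0, 0.1, -1.7]
width: 0.311
gripper_force: 25.2
```

Call:
arm_command(
  plan=[
    [[0,0,0,0,0,0.05,24],[0,0,0,0,0,0.02,24],[0,0,0,0,0,0,24],[0,0,0,0,0,0.02,24],[0,0,0,0,0,0,24]],
  ],
)

```text
t: 25.92
ee_pos: [0.4194, 0.3968, 0.0343]
eef_rot: [1.0, -0.0, 0.0, -0.0]
wrist_force: [-0.0, 0.4, -0.9]
width: 0.306
gripper_force: 25.2
```

Call:
arm_command(
  plan=[
    [[0,0,0,0,0,0.02,24],[0,0,0,0,0,0,24],[0,0,0,0,0,0,24]],
  ],
)

```text
t: 26.17
ee_pos: [0.4195, 0.3969, 0.0341]
eef_rot: [1.0, -0.0, 0.0, -0.0]
wrist_force: [-1.4, -1.7, 7.6]
width: 0.308
gripper_force: 25.9
```

Call:
arm_command(
  plan=[
    [[0,0,0,0,0,0,32],[0,0,0,0,0,0,38],[0,0,0,0,0,0,44],[0,0,0,0,0,0,44],[0,0,0,0,0,0,44]],
  ],
)

```text
t: 26.58
ee_pos: [0.4194, 0.3968, 0.0333]
eef_rot: [1.0, -0.0, -0.0, 0.0]
wrist_force: [0.2, -0.3, 0.7]
width: 0.513
gripper_force: 0.0
```

Call:
arm_command(
  plan=[
    [[0,0,0,0,0,-0.4,44],[0,0,0,0,0,-0.8,44],[0,0,0,0,0,-0.9,44],[0,0,0,0,0,-0.9,44],[0,0,0,0,0,0,60]],
  ],
)

```text
t: 27.0
ee_pos: [0.4212, 0.3982, 0.1596]
eef_rot: [1.0, -0.0, 0.004, -0.003]
wrist_force: [0.1, 0.3, 0.7]
width: 0.64
gripper_force: 0.0
```

Call:
arm_command(
  plan=[
    [[0,0,0,0.07,0.8,0,60],[0,0,0,0.07,0.9,0,60],[0,0,0,0.07,0.9,0,60],[0,0,0,0.07,0.9,0,60],[0,0,0,0.07,0.9,0,60]],
  ],
)

```text
t: 27.42
ee_pos: [0.4331, 0.2193, 0.1533]
eef_rot: [1.0, 0.0, 0.0, 0.0]
wrist_force: [1.8, 0.1, -0.6]
width: 0.704
gripper_force: 0.0
```

Call:
arm_command(
  plan=[
    [[0,0,0,0.07,0.9,0,60],[0,0,0,0.01,0.56,0,60],[0,0,0,0,0,0,60],[0,0,0,0,0,0,60],[0,0,0,0,0,0,60]],
  ],
)

```text
t: 27.83
ee_pos: [0.4367, 0.1626, 0.1535]
eef_rot: [1.0, -0.0, 0.0, -0.0]
wrist_force: [-0.0, -0.3, -0.2]
width: 0.703
gripper_force: 0.0
```

```bash
python3 - <<'E'
from h import *
s=monitor.observe();print(s["ee_pos"],s["eef_rot"],s["width"])
fr=grab_frame("side")
cv2.imwrite("pics/p8.png",cv2.resize(fr["pixels"][200:400,200:400,::-1],(600,600)))
E
```

```text
[0.43666939 0.1626498  0.15347579] [ 9.99999910e-01 -3.84496167e-04  1.75007047e-04 -4.25911955e-05] 0.7027971711281276
```

View pics/p8.png

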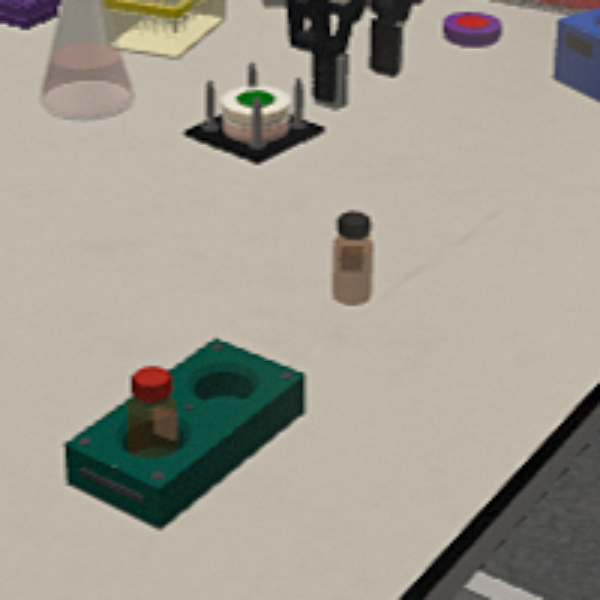

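The red vial stands upright in its pocket at (152,410), and the gripper is above the black vial (353,255). Picking it.

Call:
arm_command(
  plan=[
    [[0,0,0,0,0,0.5,60],[0,0,0,0,0,0.8,60],[0,0,0,0,0,0.8,60],[0,0,0,0,0,0.7,60],[0,0,0,0,0,0.4,60]],
  ],
)

```text
t: 28.3
ee_pos: [0.4356, 0.1633, 0.0229]
eef_rot: [1.0, 0.001, -0.001, 0.0]
wrist_force: [-0.4, -0.4, -0.1]
width: 0.703
gripper_force: 0.0
```

Call:
arm_command(
  plan=[
    [[0,0,0,0,0,0,60],[0,0,0,0,0,0,45],[0,0,0,0,0,0,34],[0,0,0,0,0,0,24],[0,0,0,0,0,0,24]],
  ],
)

```text
t: 28.72
ee_pos: [0.4371, 0.1627, 0.0266]
eef_rot: [1.0, -0.0, 0.001, -0.0]
wrist_force: [-0.2, 0.6, 2.2]
width: 0.305
gripper_force: 25.7
```

Call:
arm_command(
  plan=[
    [[0,0,0,0,0,0,24],[0,0,0,0,0,0,24],[0,0,0,0,0,0,24]],
  ],
)

```text
t: 28.97
ee_pos: [0.4372, 0.1626, 0.0266]
eef_rot: [1.0, -0.0, 0.001, -0.0]
wrist_force: [-0.7, 1.9, 8.5]
width: 0.305
gripper_force: 26.2
```

Call:
arm_command(
  plan=[
    [[0,0,0,0,0,-0.4,24],[0,0,0,0,0,-0.8,24],[0,0,0,0,0,-0.8,24],[0,0,0,0,0,-0.8,24],[0,0,0,0,0,-0.2,24]],
  ],
)

```text
t: 29.38
ee_pos: [0.4377, 0.1626, 0.1499]
eef_rot: [1.0, -0.0, 0.003, -0.001]
wrist_force: [0.3, -0.9, -0.2]
width: 0.306
gripper_force: 25.5
```

Call:
arm_command(
  plan=[
    [[0,0,0,-0.1,-0.7,0,24],[0,0,0,-0.1,-0.9,0,24],[0,0,0,-0.1,-0.9,0,24],[0,0,0,-0.1,-0.9,0,24],[0,0,0,-0.05,-0.86,0,24]],
  ],
)

```text
t: 29.8
ee_pos: [0.4178, 0.3344, 0.1455]
eef_rot: [1.0, -0.0, 0.0, 0.0]
wrist_force: [0.0, -0.1, -0.9]
width: 0.303
gripper_force: 25.5
```

Call:
arm_command(
  plan=[
    [[0,0,0,0,0,0,24],[0,0,0,0,0,0,24],[0,0,0,0,0,0,24]],
  ],
)

```text
t: 30.05
ee_pos: [0.4182, 0.3324, 0.1452]
eef_rot: [1.0, 0.0, -0.0, 0.0]
wrist_force: [-0.3, -0.6, -0.6]
width: 0.306
gripper_force: 25.5
```

```bash
python3 - <<'E'
from h import *
s=monitor.observe();print(s["ee_pos"],s["eef_rot"],s["width"])
fr=grab_frame("side")
C=cloud(fr)
P=C[(np.hypot(C[...,0]-s["ee_pos"][0],C[...,1]-s["ee_pos"][1])<.03)&(C[...,2]<s["ee_pos"][2]-.003)&(C[...,2]>s["ee_pos"][2]-.03)]
print(len(P),np.median(P,0),P.min(0),P.max(0))
E
```

```text
[0.41819401 0.33238731 0.14518487] [ 9.99999922e-01  8.87016762e-05 -2.60014747e-04  2.82130333e-04] 0.3059124118353206
179 [0.41061943 0.34275738 0.13046466] [0.40467935 0.32631185 0.11806521] [0.42911533 0.34904164 0.14191892]
```

Call:
arm_command(
  plan=[
    [[0,0,0,0.02,0,0.5,24],[0,0,0,0,0,0.7,24],[0,0,0,0,0,0.5,24],[0,0,0,0,0,0.2,24],[0,0,0,0,0,0,24]],
  ],
)

```text
t: 30.52
ee_pos: [0.4191, 0.3315, 0.0681]
eef_rot: [1.0, -0.001, -0.001, 0.001]
wrist_force: [0.2, -0.1, -0.1]
width: 0.308
gripper_force: 25.5
```

Call:
arm_command(
  plan=[
    [[0,0,0,0,0,0.2,24],[0,0,0,0,0,0.2,24],[0,0,0,0,0,0.2,24],[0,0,0,0,0,0,24],[0,0,0,0,0,0,24]],
  ],
)

```text
t: 30.93
ee_pos: [0.4193, 0.3327, 0.0453]
eef_rot: [1.0, -0.0, -0.0, 0.0]
wrist_force: [-0.6, 0.0, -1.0]
width: 0.303
gripper_force: 25.5
```

Call:
arm_command(
  plan=[
    [[0,0,0,0,0,0.1,24],[0,0,0,0,0,0.08,24],[0,0,0,0,0,0,24],[0,0,0,0,0,0.02,24],[0,0,0,0,0,0,24]],
  ],
)

```text
t: 31.35
ee_pos: [0.4194, 0.3328, 0.0374]
eef_rot: [1.0, -0.0, 0.0, 0.0]
wrist_force: [0.1, 0.0, -0.7]
width: 0.306
gripper_force: 25.5
```

Call:
arm_command(
  plan=[
    [[0,0,0,0,0,0.04,24],[0,0,0,0,0,0.02,24],[0,0,0,0,0,0,24],[0,0,0,0,0,0.02,24],[0,0,0,0,0,0,24]],
  ],
)

```text
t: 31.77
ee_pos: [0.4196, 0.3328, 0.0347]
eef_rot: [1.0, -0.0, 0.0, -0.0]
wrist_force: [-0.8, -0.8, 4.7]
width: 0.304
gripper_force: 26.0
```

Call:
arm_command(
  plan=[
    [[0,0,0,0,0,0,32],[0,0,0,0,0,0,38],[0,0,0,0,0,0,42],[0,0,0,0,0,0,42],[0,0,0,0,0,0,42]],
  ],
)

```text
t: 32.18
ee_pos: [0.4194, 0.3328, 0.0342]
eef_rot: [1.0, -0.0, 0.0, 0.0]
wrist_force: [-0.4, 0.3, -0.3]
width: 0.491
gripper_force: 0.0
```

Call:
arm_command(
  plan=[
    [[0,0,0,0,0,-0.4,42],[0,0,0,0,0,-0.8,42],[0,0,0,0,0,-0.9,42],[0,0,0,0,0,-0.9,42],[0,0,0,0,0,-0.9,42]],
  ],
)

```text
t: 32.6
ee_pos: [0.419, 0.3326, 0.1919]
eef_rot: [1.0, -0.0, -0.0, 0.0]
wrist_force: [0.3, 1.3, 0.8]
width: 0.496
gripper_force: 0.0
```

Call:
arm_command(
  plan=[
    [[0,0,0,0.1,0.8,0,42],[0,0,0,0.1,0.8,0,42],[0,0,0,0.1,0.8,0,42],[0,0,0,0,0,0,42],[0,0,0,0,0,0,42]],
  ],
)

```text
t: 33.02
ee_pos: [0.4316, 0.2357, 0.1905]
eef_rot: [1.0, -0.001, 0.0, -0.0]
wrist_force: [0.8, 0.8, 0.0]
width: 0.493
gripper_force: 0.0
```

```bash
python3 - <<'E'
from h import *
fr=grab_frame("side");tp=grab_frame("top")
C=cloud(fr)
for n,x,y in(("red",.419,.397),("black",.419,.333),("tube",.426,-.362),("orange",.453,-.2955)):
    P=C[(np.hypot(C[...,0]-x,C[...,1]-y)<.025)&(C[...,2]>.055)&(C[...,2]<.14)];print(n,len(P),np.percentile(P[:,2],98),np.median(P,0))
cv2.imwrite("pics/p9.png",cv2.resize(fr["pixels"][160:400,180:480,::-1],(750,600)))
E
```

```text
red 170 0.07174628446360794 [0.4153083  0.40136018 0.06736126]
black 149 0.07134725248415749 [0.41656723 0.33761487 0.06694414]
tube 294 0.12232249593014566 [ 0.42215634 -0.35199546  0.09086171]
orange 313 0.12258485960761135 [ 0.44813659 -0.28845985  0.09009703]
```

View pics/p9.png

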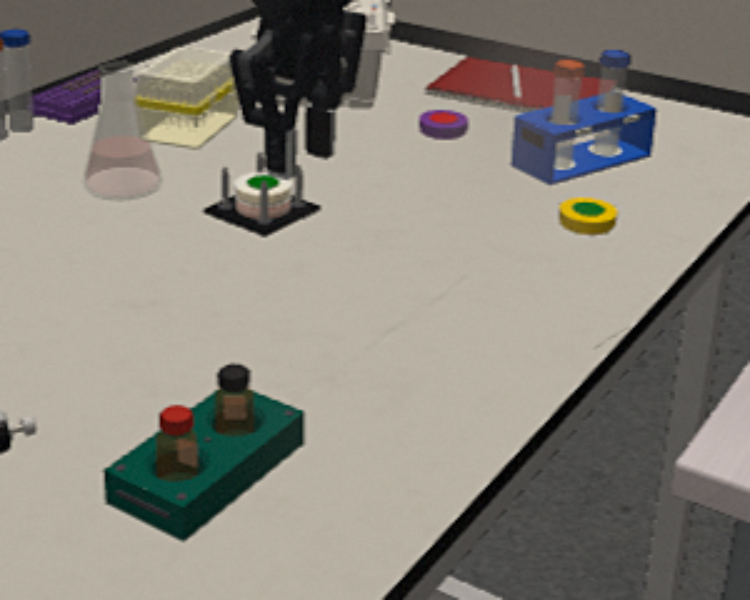

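Everything is in place. The vials stand in the block at (177,440) and (235,400) with tops at about 71 mm, and the tubes at (565,110) and (612,95) have tops at 122 mm. The dish stack at (263,195) has green on top, and the gripper is clear. Handing in.

```bash
python3 -c "
from h import *
print(order.close_job())"
```

```text
the job is handed in; nothing more can be done
None
```

The job is handed in at about 33 s: both vials, the blue-capped tube and the dish stack (red sticker below, green on top) are seated in their carriers, and the orange-capped tube and the look-alikes are untouched; the hand-in returned no verdict.

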